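Hold the funnel over the bottle for filling

TASK

Stand the empty glass bottle upright in the middle of the glass bowl, so that spills are caught, setting it down gently and letting it go. Then take the orange funnel by its handle out of the steel canister, carry it over the things in between, and hold it level over the bottle for me to pour: spout centred in the mouth and dipping in about half its length, cone hovering clear above the rim and the funnel touching the bottle nowhere, so that the air can get out. Finish while still holding the funnel there, steady; leave everything else where it stands.

Things in the scene. Friction and masses are not known exactly. Their poses are not given: they have to be found in the camera images.
- bottle_neck (a point): the empty clear-glass bottle with a blue band round its body and a brass ring at its mouth: a point on its axis 128 mm above its foot, for gripping the straight round neck (40 mm across, 104 to 150 mm above the foot). 150 mm high, body 62 mm across, 0.18 to 0.29 kg; z points up its axis. It stands left or right of the bowl.
- bottle_mouth (a point): centre of the bottle's open mouth, on its axis at the top, 150 mm above its foot; the bore is 32 mm across.
- bottle_foot (a point): centre of the bottle's underside, on its axis.
- bowl_floor (a point): centre of the flat inner floor of the heavy clear-glass bowl with a teal rim, 6 mm above its underside. The bowl is 210 mm across at the rim and 85 mm high; the inner floor is about 135 mm across. Loose, about 1.1 kg.
- funnel_handle (a point): grip point at the middle of the orange funnel's straight handle, a level bar 16 mm wide, 12 mm high, 62 mm long that sticks out from the lip along the funnel's own -x (x of this frame points from handle to funnel, z up). From this point the funnel's axis lies 83 mm along +x, the top of the lip 6 mm up, the tip of the spout 74 mm down.
- funnel_spout (a point): tip of the orange funnel's spout, on its axis, z up (same frame directions as the handle). The spout is a straight tube, 14 mm across at the tip, 17 mm at its top, 30 mm long; above it the cone widens to 80 mm across at 60 mm above the tip, then a straight collar up to the flat lip (108 mm across, 77 to 80 mm above the tip).
- bowl: the whole bowl; origin under its centre.
- bottle: the whole bottle; origin at the centre of its underside.
- funnel: the whole funnel, 0.07 to 0.12 kg; origin at the tip of its spout. It hangs loosely by its lip on the rim of the open steel canister, spout down inside, and lifts straight out; the handle points towards the robot's side.
- canister: open steel canister in which the funnel is parked: 97 mm across, 100 mm high, loose, 0.3 kg; origin under its centre. It can stand left or right of the bowl.
- spice_jar: small amber spice jar with red lid, 48 mm across, 95 mm high; origin under its centre. A bystander standing between the task's things on the left (+y).
- tumbler: small steel tumbler, 52 mm across the rim, 85 mm high; origin under its centre. A bystander standing between the task's things on the right (-y).
- marker: white marker pen with green cap, 16 mm thick, 125 mm long, lying along its own x; origin on the worktop under its middle. A bystander near the robot.
- oil_bottle: amber oil bottle with yellow cap, 60 mm across, 165 mm high; origin under its centre. A bystander at the back left.
- lidded_canister: closed steel canister with knob, 115 mm across, 155 mm high; origin under its centre. A bystander at the back right.
- pot: small steel pot on a wire trivet, 130 mm across (190 mm over its two ears), 68 mm high; origin under its centre. A bystander at the back.
- spoon: steel spoon, 170 mm long, lying at the back right; origin on the worktop under it. A bystander.
Not all that is in view belongs to the job. Leave any red look-alike of the bottle alone.

How it is judged (in metres and radians):
On the way:
1. the bottle stands upright, let go, on the floor of the bowl within 25 mm of its middle (horizontal distance between bottle_foot and bowl_floor below 0.025 m and z of bottle_foot in the frame of bowl_floor below 0.004 m and angle between bottle_mouth's own z axis and vertical below 0.08 rad and contact force between the fingers and bottle below 0.05 N and linear speed of bottle below 0.02 m/s), for 0.2 s.
At the end, for the whole second after the job is handed in: Bottle stands free on the bowl floor, within 25 mm of its middle, tilt under 4 deg. Fingers hold the funnel still, tilt under 7 deg, spout tip within 7 mm of the mouth axis and 3 to 26 mm below the rim; funnel touches neither bottle nor bowl, and the arm does not touch the bottle (all of step 1 and horizontal distance between funnel_spout and bottle_mouth below 0.007 m and z of funnel_spout in the frame of bottle_mouth between -0.026 and -0.003 m and angle between funnel_spout's own z axis and vertical below 0.13 rad and linear speed of funnel below 0.015 m/s and contact force between the fingers and funnel above 0.5 N and contact force between each of funnel, the arm and bottle below 0.05 N and contact force between funnel and bowl below 0.05 N); the arm keeps its last pose, push and grip.
It fails at once if a bystander is pushed more than 20 mm from its place (distance of any of spice_jar, tumbler, marker, oil_bottle, lidded_canister, pot, spoon from where it was at the start of the episode above 0.02 m).
It fails at once if the bowl or the canister is pushed more than 30 mm from its place (distance of any of bowl, canister from where it was at the start of the episode above 0.03 m).
It fails at once if the bottle is tipped over (60 degrees or more) (angle between bottle_mouth's own z axis and vertical above 1.05 rad).
It fails at once if the bottle is dropped or knocked (moves faster than 0.45 m/s while the fingers do not hold it) (linear speed of bottle above 0.45 m/s and contact force between the fingers and bottle below 0.05 N).
It fails at once if the glass bottle strikes the glass bowl (over 45 N) (contact force between bottle and bowl above 45 N).
It also fails if it takes over 69 s, if anything falls off the work surface, if the arm or the gripper's body presses on something with over 40 N, if the wrist force passes 120 N, or if a joint passes its speed limit or range.

ROBOT

A 6-joint arm with a two-finger parallel gripper is mounted at the origin on the work surface. World frame = base frame: x ahead of the robot, y to its left, z up, the work surface at z = 0. Lengths are in m, angles in degrees, forces in N, time in s.
With the tool pointing down it reaches from about 0.4 to 0.825 m from the base axis. Payload 7 kg.
Tool frame: the origin (TCP) lies between the finger pads; the fingertips stand ctrl.nose_length ahead of it and the grasp point (between the pads) lies 2 mm behind it (ctrl.nose_length is the distance from the TCP to the fingertips, in m); z points along the fingers, y is the line along which they close (so a half turn about z gives the same grasp; the last joint's range is limited). The gripper opens to 88 mm and grips with 3 to 60 N. Pads are 19 mm wide; open, the fingers measure 130 mm over their backs; the gripper's body (78 mm by 193 mm) begins 47 mm behind the grasp point.
Start: joints at [91.851, 20.546, 0.682, 0, -70.136, -16.507], TCP at [0.171, 0.653, 0.205] pointing down, gripper open.
Joint ranges: [-176.03, 176.03], [-82.01, 121.73], [-58.28, 71.71], [-173.87, 95.51], [-174.79, -0.11], [-173.66, 173.66]. Speed limits (degrees/s): [136.94, 136.94, 172.46, 180, 180, 180].

INTERFACE

Orientations are given as [roll, pitch, yaw] about the fixed x, y, z axes, in that order (R = Rz(yaw) Ry(pitch) Rx(roll)).
In Python, from plant import ctrl gives the robot as it stands.
- The arm moves only by the tool apply_moves, never from a script. Its argument "commands" is a list of rows, each a list of 3 entries, a list of its own where there are three numbers: the shift along the world's x, y, z in cm, then the turn about the world's z in rad, then the closure, from 0 (fully open) to 1 (shut). In form: [[[x, y, z], turn, jaw], ...]. A call has 1 to 20 rows; each row is the pose to reach, as a shift and turn from the pose commanded when the call began; what a row does not reach only later rows make up. A row lasts 1/12 s, in which the tool goes at most 41.7 mm and 7.16 degrees, less where a joint would pass 70% of its speed; a pose out of reach is approached as far as the arm can. A call with a gripper value outside its range is refused whole. The fingers move at their own pace and stop on an object; the grip force is fixed at half the most. Time passes only in rows, so rows that repeat a pose let the fingers close. It gives the time, the measured TCP pose, the force, the opening and the grip force at its end, in the units of the state.
- ctrl.get_obs(): the state, without advancing time (a new reading comes with each control period).
- ctrl.snapshot(name): name is "scene" or "top"; returns a dict with "img" (384x512x3 uint8, red, green, blue), "fx", "fy", "cx", "cy" (pixels), "T" (4x4, takes a point from camera to world coordinates). Camera axes: x right, y up, looking along -z (the intrinsics and any distortion apply to the point x, -y, -z); pixel columns grow to the right and rows downward; lengths in m; the calibration is good to about 2 mm. A picture is of the moment at which its call begins. There is no depth.
- ctrl.close_job(): hands the job in; it is judged then, once.
Trained networks look in a picture, given as the dict that the camera call returned (one of the last four; its "shot" number tells which), for a name from the list of things; names that differ only in an ending like _2 or _b are one class to them, and where a whole thing is asked for, a point or a joint stands for the part that bears it (a point fixed in the world has none). Each returns a list of dicts, best first, with "score" (0 to 1); they miss things now and then, are a little off and sometimes report something else, mostly with a low value. They report only what shows in the picture. A call takes as long as a camera call. They do not tell look-alikes from the thing itself.
- ctrl.search_frame(picture, target): "at" ([column, row] in pixels, amid what is visible of it).
- ctrl.spot_point(picture, target): "at" ([column, row] in pixels: a listed point, or the origin of a listed thing).
The state is a dict: "clock": time; "joint_pos": joint angles; "qvel": joint speeds; "tau": joint torques, N m; "tool_pos": TCP position; "orientation": TCP orientation; "force": force on the tool from outside, world axes, zero at the start; "moment": the same for the moment, N m; "opening": finger opening in m; "gripper_force": force on a finger pad.
Only numpy, scipy, OpenCV 4.12 (cv2) and the standard library are available. Lean on these libraries where they do the work, as an engineer would, in place of code of your own. Each camera call takes 0.05 s, during which the arm holds its last target. There are 200 camera calls.

## Working session

There is one attempt and no reset: what is moved stays moved. The work goes in short steps, Python scripts to look and compute and a tool call to move; the robot and the scene stay as the last step left them, time stands still between calls to the robot, and variables do not carry over. Pictures are saved under pics/ and viewed, at most 13 in all, crops included, and the job is handed in when it is done.

Besides the shell and the picture viewer there is one more tool, called after ">>>" as name(argument=value, ...), one argument or row to a line, values as JSON. apply_moves: Moves the arm, as the interface text tells. Its arguments: {"type":"object","properties":{"commands":{"type":"array"}},"required":["commands"]}

```bash
mkdir -p pics; ls; cat > h.py <<'E'
import numpy as np,cv2
from plant import ctrl
def snap(n,f=None):
    s=ctrl.snapshot(n)
    if f: cv2.imwrite('pics/'+f,s['img'][:,:,::-1])
    return s
def ray(s,p):
    T=np.array(s['T']);d=np.array([(p[0]-s['cx'])/s['fx'],-(p[1]-s['cy'])/s['fy'],-1])
    return T[:3,3],T[:3,:3]@d
def onz(s,p,z):
    o,d=ray(s,p);return o+d*(z-o[2])/d[2]
def tri(l):
    A=np.zeros((3,3));b=np.zeros(3);
    for s,p in l:
        o,d=ray(s,p);d=d/np.linalg.norm(d);P=np.eye(3)-np.outer(d,d);A+=P;b+=P@o
    x=np.linalg.solve(A,b);r=[]
    for s,p in l:
        o,d=ray(s,p);d=d/np.linalg.norm(d);v=x-o;r.append(np.linalg.norm(v-d*(v@d)))
    return x,max(r)
def proj(s,X):
    T=np.array(s['T']);c=T[:3,:3].T@(np.array(X)-T[:3,3]);return s['cx']+s['fx']*c[0]/-c[2],s['cy']-s['fy']*c[1]/-c[2]
E
python3 - <<'E'
from h import *
a=snap('scene','s0.png');b=snap('top','t0.png')
print(a.keys(),ctrl.nose_length,ctrl.get_obs())
for n in (a,b):print(np.round(n['T'],3).tolist(),n['fx'],n['cx'],n['cy'])
H=dict(bottle_neck=.128,bottle_mouth=.15,bottle_foot=0,bowl_floor=.006,funnel_handle=None,funnel_spout=None,bowl=0,canister=0,spice_jar=0,tumbler=0,marker=0,oil_bottle=0,lidded_canister=0,pot=0)
for n,z in H.items():
    for k,s in (('S',a),('T',b)):
        for d in ctrl.spot_point(s,n)[:3]:
            if d['score']>.2: print(n,k,np.round(d['at'],1),round(d['score'],2),np.round(onz(s,d['at'],z if z is not None else .095),3))
E
```

```text
pics
dict_keys(['img', 'fx', 'fy', 'cx', 'cy', 'T', 'shot']) 0.017 {'clock': 0.1, 'joint_pos': array([ 9.18507490e+01,  2.05877594e+01,  6.38113344e-01, -1.82621285e-02,
       -7.01341426e+01, -1.65064605e+01]), 'qvel': array([ 0.10333732, -0.05256061,  0.12753327,  0.09970564,  0.10262986,
        0.03074678]), 'tau': array([-2.09926337e-03, -5.84162378e+01,  2.93753189e+01,  7.01554433e+00,
        1.02132460e-02, -4.06523191e-05]), 'tool_pos': array([0.1706937 , 0.65257676, 0.20450299]), 'orientation': array([ 1.79914786e+02, -7.34776462e-03, -1.46619245e+01]), 'force': array([-0.50929671, -0.21100229,  0.57719756]), 'moment': array([-0.01571795, -0.00871989,  0.00763365]), 'gripper_force': 0.0, 'opening': 0.08741339689289863}
[[-0.225, -0.669, 0.708, 1.351], [0.974, -0.161, 0.157, 0.2], [0.009, 0.726, 0.688, 0.916], [0.0, 0.0, 0.0, 1.0]] 390.02931398209796 252.73071512881197 200.92260442837954
[[-0.029, 0.989, -0.143, 0.399], [-0.999, -0.032, -0.021, 0.001], [-0.025, 0.143, 0.989, 1.149], [0.0, 0.0, 0.0, 1.0]] 404.7821371244099 257.1997620126208 190.39652712073453
bottle_neck S 
[... 1740 characters left out ...]
04  0.   ]
tumbler T [322.  126.4] 0.53 [ 0.748 -0.17   0.   ]
marker S [249.  200.3] 0.4 [ 0.407 -0.022  0.   ]
marker T [274.  249.7] 0.51 [ 0.395 -0.018  0.   ]
oil_bottle S [367.3 286. ] 0.88 [0.668 0.378 0.   ]
oil_bottle S [237.2 240.5] 0.57 [ 0.591 -0.016  0.   ]
oil_bottle T [147.2 206. ] 0.71 [0.53  0.342 0.   ]
oil_bottle T [137.5 155.4] 0.58 [0.68  0.372 0.   ]
lidded_canister S [126.1 243.2] 0.7 [ 0.68  -0.343  0.   ]
lidded_canister S [306.7 295.5] 0.58 [0.738 0.218 0.   ]
lidded_canister S [181.8 229.5] 0.48 [ 0.588 -0.198  0.   ]
lidded_canister T [381.2 140.9] 0.88 [ 0.698 -0.339  0.   ]
pot S [308.9 293.5] 0.85 [0.73  0.223 0.   ]
pot T [187.3 128.5] 0.87 [0.756 0.225 0.   ]
```

```bash
python3 - <<'E'
import cv2
for f in('s0','t0'):
    i=cv2.imread(f'pics/{f}.png');cv2.imwrite(f'pics/{f}b.png',cv2.resize(i,(800,600),interpolation=cv2.INTER_CUBIC))
E
```

```text
(no output)
```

View pics/s0b.png

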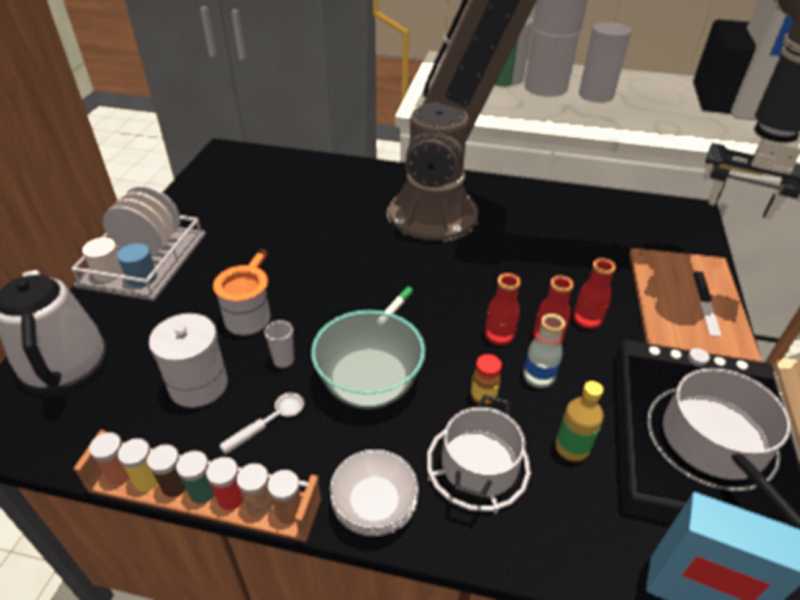

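View pics/t0b.png

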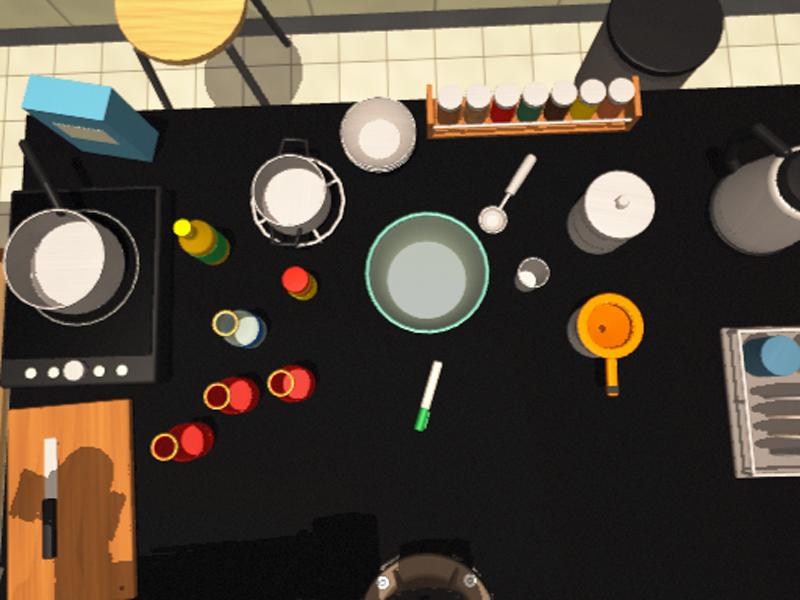

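The pictures show three red look-alikes. The clear bottle is at top (144,207) and scene (353,206), the bowl centre at top (274,175), and the funnel at top (390,208) with its handle running to (392,250).

```bash
python3 - <<'E'
from h import *
S=[snap('scene') for _ in range(2)];T=[snap('top') for _ in range(2)]
W={'bottle_mouth':(.51,.305,.15),'bottle_neck':(.51,.305,.128),'bottle_foot':(.508,.3,0),'bottle':(.508,.3,0),'bowl_floor':(.592,-.022,.006),'bowl':(.592,-.022,0),'funnel_handle':(.41,-.313,.097),'funnel_spout':(.494,-.31,.023),'funnel':(.494,-.31,.023),'canister':(.497,-.322,0)}
for n,X in W.items():
    L=[]
    for s in S+T:
        p=proj(s,X)
        for d in ctrl.spot_point(s,n):
            if np.hypot(*(np.array(d['at'])-p))<14: L.append((s,d['at']));print('  ',np.round(d['at'],1),round(d['score'],2),np.round(onz(s,d['at'],X[2]),4));break
    print(n,[np.round(v,4) for v in tri(L)] if len(L)>1 else L and 1)
# colour fits
s=T[0];h=cv2.cvtColor(s['img'],cv2.COLOR_RGB2HSV)
def fit(m,z,name):
    c=max(cv2.findContours(m,cv2.RETR_EXTERNAL,cv2.CHAIN_APPROX_NONE)[0],key=len)
    P=np.array([onz(s,q[0],z)[:2] for q in c]);A=np.c_[2*P,np.ones(len(P))]
    for _ in range(5):
        x=np.linalg.lstsq(A,(P**2).sum(1),rcond=None)[0];r=np.sqrt(x[2]+x[0]**2+x[1]**2)
        k=abs(np.hypot(*(P-x[:2]).T)-r)<.004;P=P[k];A=A[k]
    print(name,x[:2].round(4),r.round(4),len(P))
m=cv2.inRange(h,(75,60,60),(100,255,255));m[:, :225]=0;m[:,330:]=0;m[:125]=0;m[225:]=0;fit(m,.085,'bowl rim')
m=cv2.inRange(h,(5,150,120),(28,255,255));m[:,:350]=0;m[:170]=0;m[:,430:]=0;fit(m,.103,'funnel lip')
hh=m.copy();hh[:230]=0;ys,xs=np.nonzero(hh);print([onz(s,(xs[ys==y].mean(),y),.103)[:2].round(4).tolist() for y in range(ys.min(),ys.max()+1,4)])
c=s['img'][190:225,125:175];cv2.imwrite('pics/c0.png',cv2.resize(c[:,:,::-1],None,fx=12,fy=12,interpolation=cv2.INTER_CUBIC))
E
```

```text
[353.6 205.3] 0.85 [0.5125 0.3067 0.15  ]
   [351.2 210. ] 0.9 [0.5333 0.301  0.15  ]
   [141.6 205.1] 0.91 [0.5156 0.3116 0.15  ]
   [142.6 206. ] 0.97 [0.5133 0.309  0.15  ]
bottle_mouth [array([0.5155, 0.3082, 0.1447]), np.float64(0.01)]
   [352.8 212.2] 0.96 [0.5178 0.3088 0.128 ]
   [148.8 207.4] 0.65 [0.5117 0.2999 0.128 ]
   [147.1 208.9] 0.94 [0.508  0.3042 0.128 ]
bottle_neck [array([0.5106, 0.3063, 0.1198]), np.float64(0.0044)]
   [344.2 238.3] 0.69 [0.5054 0.3053 0.    ]
   [343.3 239.4] 0.63 [0.5106 0.3028 0.    ]
   [163.5 214.8] 0.67 [0.5033 0.2948 0.    ]
   [160.9 213.8] 0.97 [0.5064 0.3023 0.    ]
bottle_foot [array([ 0.505 ,  0.3021, -0.0042]), np.float64(0.0062)]
   [347.6 242.7] 0.68 [0.5211 0.3165 0.    ]
   [347.7 240.6] 0.68 [0.5124 0.3164 0.    ]
   [161.1 212.5] 0.75 [0.5101 0.3017 0.    ]
   [161.5 210.1] 0.79 [0.517  0.3006 0.    ]
bottle [array([ 0.5135,  0.3102, -0.0063]), np.float64(0.0088)]
   [238.8 239.4] 0.96 [ 0.5908 -0.0109  0.006 ]
   [237.7 240.2] 0.65 [ 0.5947 -0.0134  0.006 ]
   [272.  179.7] 0.69 [ 0.5938 -0.0187  0.006 ]
   [272.3 178.7] 0.84
[... 811 characters left out ...]
3092  0.023 ]
   [380.  215.1] 0.76 [ 0.4818 -0.3135  0.023 ]
   [380.9 212. ] 0.89 [ 0.4903 -0.3166  0.023 ]
funnel [array([ 0.4854, -0.3127,  0.0271]), np.float64(0.0052)]
   [158.3 208. ] 0.73 [ 0.5145 -0.3082  0.    ]
   [158.7 206.5] 0.98 [ 0.5075 -0.3098  0.    ]
   [379.1 210.9] 0.77 [ 0.4954 -0.3183  0.    ]
   [380.4 210.7] 0.54 [ 0.4959 -0.322   0.    ]
canister [array([ 0.4961, -0.3215, -0.0162]), np.float64(0.005)]
bowl rim [ 0.5977 -0.0202] 0.1048 241
funnel lip [ 0.4808 -0.3181] 0.0589 31
[[0.4369, -0.3164], [0.4268, -0.3156], [0.4166, -0.3149], [0.4066, -0.3141], [0.3965, -0.3146], [nan, nan]]<stdin>:22: RuntimeWarning: Mean of empty slice.
  ret = ret.dtype.type(ret / rcount)
```

View pics/c0.png

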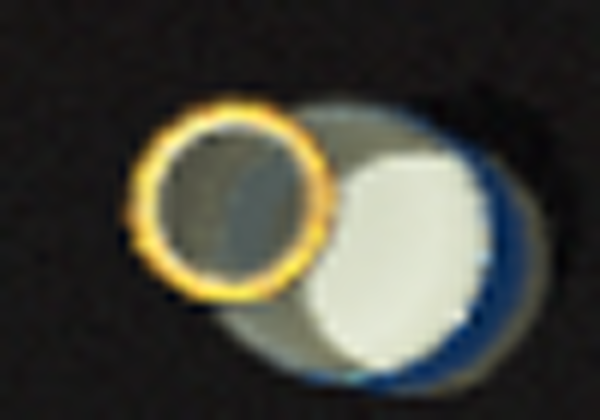

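The crop shows the ring of the clear bottle's mouth centred at about (143.8,206.3), which puts the bottle at (0.512, 0.306). I'm moving above it now.

>>> apply_moves(
  commands=[
    [[2,-2,3.5],0.02,0],
    [[5,-5,3.5],0.06,0],
    [[8,-8,3.5],0.1,0],
    [[11,-11,3.5],0.14,0],
    [[14,-14,3.5],0.18,0],
    [[17,-17,3.5],0.22,0],
    [[20,-20,3.5],0.25,0],
    [[23,-23,3.5],0.25,0],
    [[26,-26,3.5],0.25,0],
    [[29,-29,3.5],0.25,0],
    [[31,-31.5,3.5],0.25,0],
    [[33,-33.5,3.5],0.25,0],
    [[34.1,-34.7,3.5],0.25,0],
    [[34.1,-34.7,3.5],0.25,0],
    [[34.1,-34.7,3.5],0.25,0],
    [[34.1,-34.7,3.5],0.25,0],
  ],
)

```text
clock: 5.03
tool_pos: [0.5115, 0.3063, 0.2403]
orientation: [-180.0, 0.0, -0.3]
force: [0.0, -0.1, -0.3]
opening: 0.0873
gripper_force: 0.0
```

```bash
python3 - <<'E'
from h import *
a=snap('scene');b=snap('top')
A=cv2.resize(a['img'][110:260,260:460],(800,600),interpolation=2)[:,100:500];B=cv2.resize(b['img'][130:280,80:280],(800,600),interpolation=2)[:,100:500]
cv2.imwrite('pics/m1.png',np.hstack([A,B])[:,:,::-1])
E
```

```text
(no output)
```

View pics/m1.png

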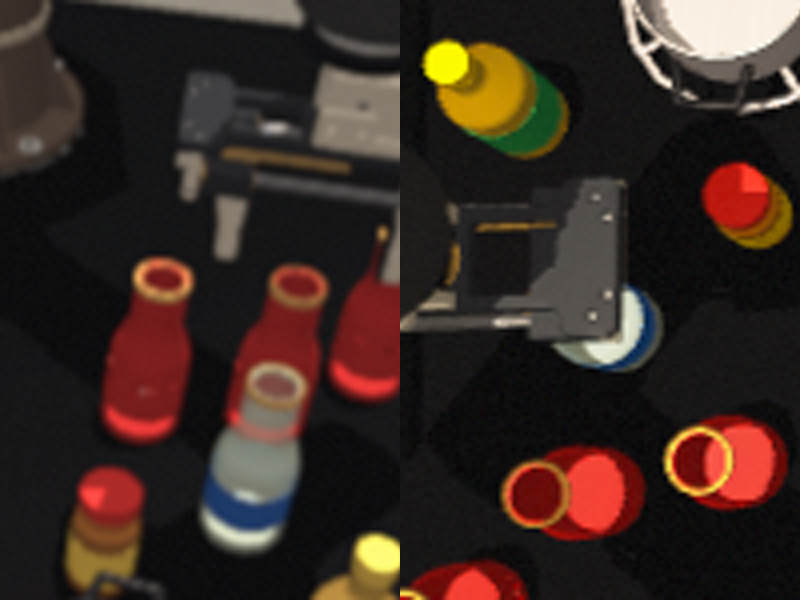

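The view confirms it: the gripper is over the clear bottle, mouth at scene (354,206). Next is the descent and the grip.

>>> apply_moves(
  commands=[
    [[0.1,0,-2],0,0],
    [[0.1,0,-4.5],0,0],
    [[0.1,0,-7],0,0],
    [[0.1,0,-9],0,0],
    [[0.1,0,-10.3],0,0],
    [[0.1,0,-11],0,0],
    [[0.1,0,-11],0,0],
    [[0.1,0,-11],0,0.3],
    [[0.1,0,-11],0,0.5],
    [[0.1,0,-11],0,0.6],
    [[0.1,0,-11],0,0.7],
    [[0.1,0,-11],0,0.8],
    [[0.1,0,-11],0,0.8],
    [[0.1,0,-11],0,0.8],
    [[0.1,0,-11],0,0.8],
    [[0.1,0,-11],0,0.8],
  ],
)

```text
clock: 6.47
tool_pos: [0.5128, 0.3059, 0.1304]
orientation: [180.0, 0.0, -0.3]
force: [0.5, 0.2, 0.7]
opening: 0.0333
gripper_force: 0.0
```

```bash
python3 - <<'E'
from h import *
o=ctrl.get_obs();print(o['opening'],o['gripper_force'],o['force'])
a=snap('scene');b=snap('top')
A=cv2.resize(a['img'][110:260,260:460],(800,600),interpolation=2)[:,100:500];B=cv2.resize(b['img'][130:280,80:280],(800,600),interpolation=2)[:,100:500]
cv2.imwrite('pics/m2.png',np.hstack([A,B])[:,:,::-1])
E
```

```text
0.03331592178772265 0.0 [0.48669415 0.22429261 0.69308455]
```

View pics/m2.png

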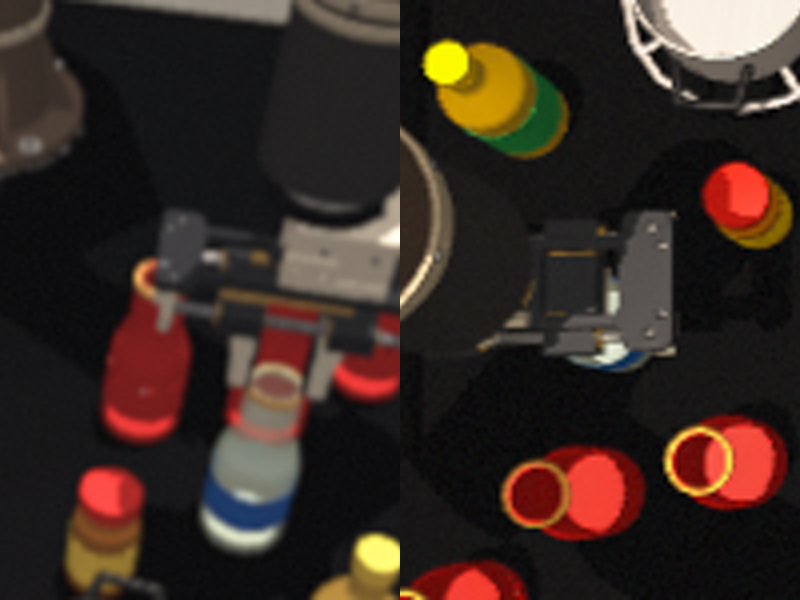

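The fingers closed behind the neck: their tips are at scene (345,206) and (365,209), on the robot side of the bottle. I'll compare this with the projected TCP.

```bash
python3 - <<'E'
from h import *
print({k:np.round(v,4) for k,v in ctrl.get_obs().items() if k in('tool_pos','orientation','joint_pos','opening')})
a=snap('scene');b=snap('top')
for z in (.1134,.13,.177):
  for dy in(-.017,.017): print(z,dy,np.round(proj(a,(.5128,.3059+dy,z)),1),np.round(proj(b,(.5128,.3059+dy,z)),1))
print('base',proj(a,(0,0,0)),proj(b,(0,0,0)))
print('tips seen',onz(a,(345,206),.113),onz(a,(365,209),.113))
B=cv2.resize(b['img'][170:245,110:210],(800,600),interpolation=2)
cv2.imwrite('pics/m3.png',B[:,:,::-1])
for s,n in((a,'bottle_mouth'),(a,'bottle_neck'),(a,'bottle_foot')):
  print(n,[(np.round(d['at'],1).tolist(),round(d['score'],2)) for d in ctrl.spot_point(s,n)])
E
```

```text
{'joint_pos': array([ 4.95589e+01,  1.66473e+01, -1.53446e+01, -7.00000e-04,
       -5.80111e+01,  4.01065e+01]), 'tool_pos': array([0.5128, 0.306 , 0.1303]), 'orientation': array([ 1.799981e+02,  2.400000e-03, -3.350000e-01]), 'opening': np.float64(0.0255)}
0.1134 -0.017 [345.  213.4] [154.6 207.4]
0.1134 0.017 [356.9 215.4] [141.6 207.8]
0.13 -0.017 [346.  209.4] [152.9 206.8]
0.13 0.017 [358.  211.3] [139.6 207.2]
0.177 -0.017 [348.9 197.4] [147.4 204.8]
0.177 0.017 [361.3 199.3] [133.6 205.2]
base (np.float64(276.9340243937452), np.float64(135.63198794084516)) (np.float64(272.5308424356707), np.float64(399.60021293283944))
tips seen [0.48102067 0.28717354 0.113     ] [0.48007059 0.34526141 0.113     ]
bottle_mouth [([322.0, 180.8], 0.79), ([385.4, 167.5], 0.6), ([352.2, 207.9], 0.57), ([359.9, 182.9], 0.53), ([350.0, 211.8], 0.51)]
bottle_neck [([353.9, 208.7], 0.96), ([357.6, 181.2], 0.73), ([388.8, 175.9], 0.69), ([324.2, 186.5], 0.57)]
bottle_foot [([319.6, 214.9], 0.9), ([375.6, 202.9], 0.82), ([341.8, 240.4], 0.71), ([349.7, 214.2], 0.49)]
```

View pics/m3.png

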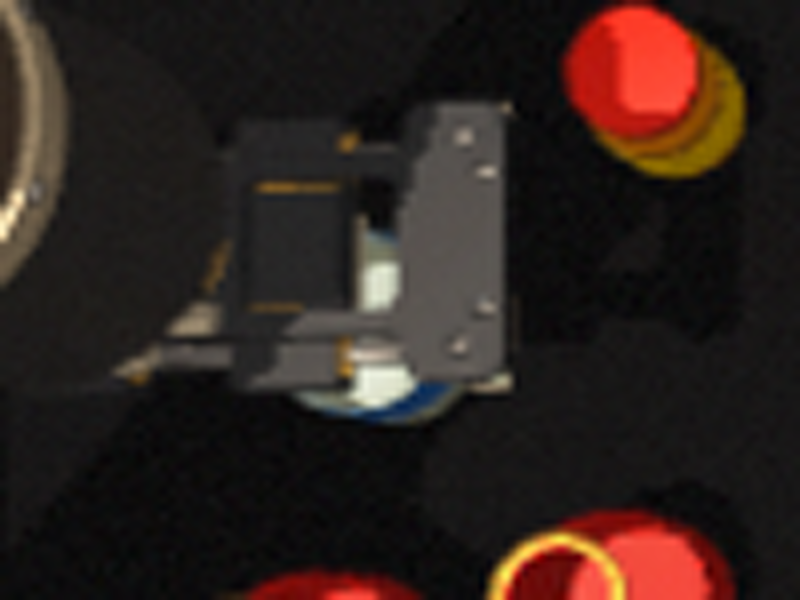

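The top view shows the gripper over the bottle, but in the scene view its fingertips are about 7 px higher than projected. I'll test that against the earlier poses.

```bash
python3 - <<'E'
from h import *
a=snap('scene');b=snap('top')
print(ctrl.get_obs()['opening'])
r=lambda v:np.round(v,1)
print('m1 tip exp',r(proj(a,(.5115,.2518,.2233))),'seen 342,173.7')
th=np.radians(-14.66);d=np.array([-.253,-.967])*.0545
for s in(1,-1): print('s0 tips exp',r(proj(a,(.171+s*d[0],.653+s*d[1],.188))))
cv2.imwrite('pics/x.png',0*a['img'])
A=cv2.resize(a['img'][160:260,310:390],(400,500),interpolation=2)
i=cv2.imread('pics/s0.png')[60:160,432:512];A2=cv2.resize(i,(400,500),interpolation=2)
cv2.imwrite('pics/m4.png',np.hstack([A[:,:,::-1],A2]))
E
```

```text
0.017438596373076223
m1 tip exp [338.2 182.5] seen 342,173.7
s0 tips exp [450.7 138.5]
s0 tips exp [486.6 147.7]
```

View pics/m4.png

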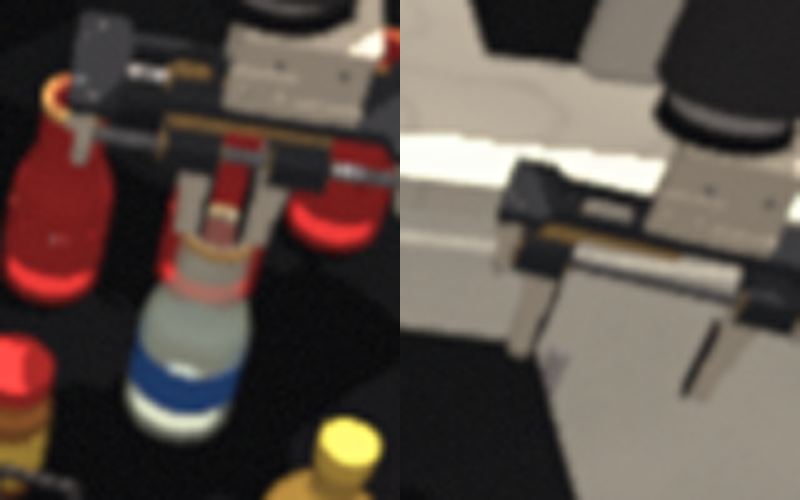

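In this crop the closed fingers cover the back of the mouth ring, at left-crop (195–260, 240). So the real tips sit about 33 mm higher than projected, and the starting picture shows the same +(5,-8) px offset. I'll open, go lower and close again as a test.

>>> apply_moves(
  commands=[
    [[0,0,0],0,0.5],
    [[0,0,0],0,0],
    [[0,0,0],0,0],
    [[0,0,0],0,0],
    [[0,0,0],0,0],
    [[0,0,0],0,0],
    [[0,0,0],0,0],
    [[0,0,0],0,0],
    [[0,0,0],0,0],
    [[0,0,0],0,0],
    [[0,0,0],0,0],
    [[0,0,-0.5],0,0],
    [[0,0,-1.0],0,0],
    [[0,0,-1.5],0,0],
    [[0,0,-1.8],0,0],
    [[0,0,-1.8],0,0],
  ],
)

```text
clock: 8.25
tool_pos: [0.5123, 0.3055, 0.1111]
orientation: [179.9, 0.1, -0.3]
force: [-1.1, -0.4, -1.0]
opening: 0.0874
gripper_force: 0.0
```

>>> apply_moves(
  commands=[
    [[0,0,0],0,0.4],
    [[0,0,0],0,0.5],
    [[0,0,0],0,0.55],
    [[0,0,0],0,0.6],
    [[0,0,0],0,0.65],
    [[0,0,0],0,0.7],
    [[0,0,0],0,0.7],
    [[0,0,0],0,0.7],
    [[0,0,0],0,0.7],
    [[0,0,0],0,0.7],
  ],
)

```text
clock: 9.08
tool_pos: [0.5128, 0.3061, 0.1124]
orientation: [-180.0, -0.0, -0.3]
force: [0.6, 0.4, 0.4]
opening: 0.0388
gripper_force: 30.0
```

The opening stopped at 39 mm with 30 N, so the offset is confirmed. I'll regrip 12 mm lower for a fuller hold.

>>> apply_moves(
  commands=[
    [[0,0,0],0,0.4],
    [[0,0,0],0,0.3],
    [[0,0,0],0,0.2],
    [[0,0,0],0,0.2],
    [[0,0,0],0,0.2],
    [[0,0,-0.5],0,0.2],
    [[0,0,-1.0],0,0.2],
    [[0,0,-1.2],0,0.2],
    [[0,0,-1.2],0,0.2],
    [[0,0,-1.2],0,0.4],
    [[0,0,-1.2],0,0.5],
    [[0,0,-1.2],0,0.6],
    [[0,0,-1.2],0,0.7],
    [[0,0,-1.2],0,0.7],
    [[0,0,-1.2],0,0.7],
    [[0,0,-1.2],0,0.7],
    [[0,0,-1.2],0,0.7],
    [[0,0,-1.2],0,0.7],
  ],
)

```text
clock: 10.58
tool_pos: [0.5129, 0.3061, 0.1005]
orientation: [-180.0, -0.0, -0.3]
force: [-0.1, 0.3, 1.2]
opening: 0.0388
gripper_force: 30.0
```

>>> apply_moves(
  commands=[
    [[0,0,0.5],0,0.7],
    [[0,0,1.5],0,0.7],
    [[0,0,3],0,0.7],
    [[0,0,5],0,0.7],
    [[0,0,7],0,0.7],
    [[0,0,9],0,0.7],
    [[0,0,11],0,0.7],
    [[0,0,13],0,0.7],
    [[0,0,14.5],0,0.7],
    [[0,0,15.5],0,0.7],
    [[0,0,16],0,0.7],
    [[0,0,16],0,0.7],
    [[0,0,16],0,0.7],
  ],
)

```text
clock: 11.67
tool_pos: [0.5124, 0.3058, 0.2597]
orientation: [180.0, 0.1, -0.3]
force: [-0.6, -0.3, -3.0]
opening: 0.0387
gripper_force: 30.0
```

>>> apply_moves(
  commands=[
    [[0.2,-0.8,0],0,0.7],
    [[0.6,-2.4,0],0,0.7],
    [[1.2,-4.6,0],0,0.7],
    [[1.9,-7.2,0],0,0.7],
    [[2.6,-10,0],0,0.7],
    [[3.3,-12.8,0],0,0.7],
    [[4.0,-15.6,0],0,0.7],
    [[4.7,-18.4,0],0,0.7],
    [[5.5,-21.2,0],0,0.7],
    [[6.2,-24,0],0,0.7],
    [[6.9,-26.6,0],0,0.7],
    [[7.5,-29,0],0,0.7],
    [[8.0,-31,0],0,0.7],
    [[8.3,-32,0],0,0.7],
    [[8.4,-32.5,0],0,0.7],
    [[8.4,-32.5,0],0,0.7],
    [[8.4,-32.5,0],0,0.7],
    [[8.4,-32.5,0],0,0.7],
  ],
)

```text
clock: 13.17
tool_pos: [0.5965, -0.0183, 0.2602]
orientation: [-180.0, 0.0, -0.3]
force: [-0.4, -0.2, -1.9]
opening: 0.0388
gripper_force: 30.0
```

```bash
python3 - <<'E'
from h import *
o=ctrl.get_obs();print(o['tool_pos'],o['opening'],o['clock'])
a=snap('scene');b=snap('top')
for n,z in(('bottle_foot',.159),('bottle',.159),('bowl_floor',.006),('bowl',0)):
  for k,s in(('S',a),('T',b)):
    p=proj(s,(.597,-.019,z))
    for d in ctrl.spot_point(s,n):
      if np.hypot(*(np.array(d['at'])-p))<25: print(n,k,np.round(d['at'],1),round(d['score'],2),np.round(onz(s,d['at'],z),4))
A=a['img'][100:300,180:313];B=b['img'][80:280,205:338]
cv2.imwrite('pics/m5.png',np.hstack([cv2.resize(A,(399,600),interpolation=2),cv2.resize(B,(399,600),interpolation=2)])[:,:,::-1])
E
```

```text
[ 0.59653986 -0.01831217  0.2602288 ] 0.038849530641712045 13.1667
bottle_foot S [233.5 202.7] 0.66 [ 0.5907 -0.0239  0.159 ]
bottle_foot T [277.  169.8] 0.56 [ 0.5923 -0.0294  0.159 ]
bottle S [235.7 205.1] 0.63 [ 0.5986 -0.0154  0.159 ]
bottle T [273.6 165.5] 0.91 [ 0.6034 -0.0213  0.159 ]
bowl_floor S [237.5 241.2] 0.69 [ 0.5988 -0.013   0.006 ]
bowl_floor T [274.1 178.6] 0.64 [ 0.5968 -0.0248  0.006 ]
bowl_floor T [271.8 180. ] 0.58 [ 0.593  -0.0181  0.006 ]
bowl S [237.3 240.6] 0.87 [ 0.5916 -0.0156  0.    ]
bowl T [273.5 177.2] 0.97 [ 0.602  -0.0234  0.    ]
```

View pics/m5.png

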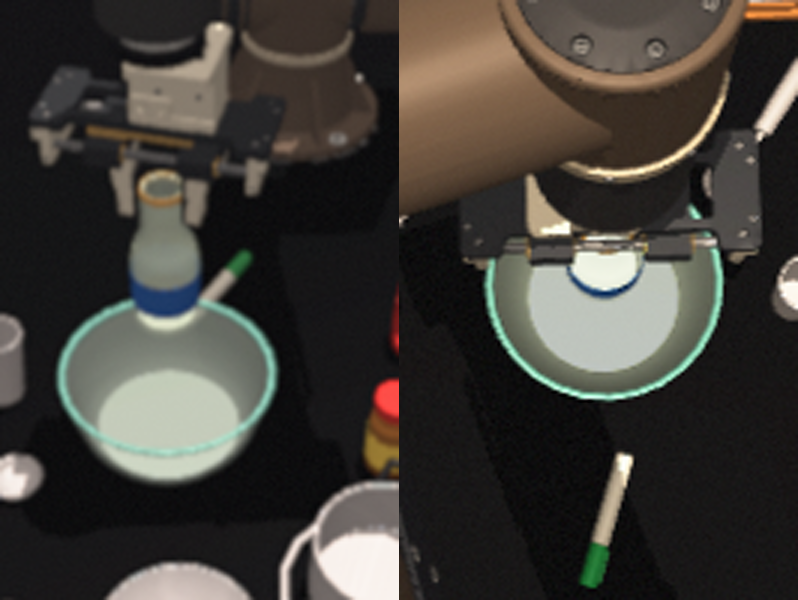

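The picture shows the bottle upright in the grip: its foot is over the bowl floor's centre in both views, at top-crop (604,293) against (603,296). I'm lowering it.

>>> apply_moves(
  commands=[
    [[0,0.1,-0.8],0,0.7],
    [[0,0.1,-2],0,0.7],
    [[0,0.1,-3.5],0,0.7],
    [[0,0.1,-5],0,0.7],
    [[0,0.1,-6.5],0,0.7],
    [[0,0.1,-8],0,0.7],
    [[0,0.1,-9.5],0,0.7],
    [[0,0.1,-11],0,0.7],
    [[0,0.1,-12.2],0,0.7],
    [[0,0.1,-13.2],0,0.7],
    [[0,0.1,-14],0,0.7],
    [[0,0.1,-14.5],0,0.7],
    [[0,0.1,-14.7],0,0.7],
    [[0,0.1,-14.7],0,0.7],
    [[0,0.1,-14.7],0,0.7],
    [[0,0.1,-14.7],0,0.7],
  ],
)

```text
clock: 15.0
tool_pos: [0.5973, -0.0179, 0.1141]
orientation: [-180.0, -0.1, -0.3]
force: [0.1, -0.2, -2.5]
opening: 0.0384
gripper_force: 30.0
```

>>> apply_moves(
  commands=[
    [[0,0,-0.1],0,0.7],
    [[0,0,-0.2],0,0.7],
    [[0,0,-0.3],0,0.7],
    [[0,0,-0.4],0,0.7],
    [[0,0,-0.4],0,0.7],
    [[0,0,-0.4],0,0.7],
  ],
)

```text
clock: 15.5
tool_pos: [0.5967, -0.018, 0.1092]
orientation: [180.0, 0.0, -0.3]
force: [-0.4, -0.2, -2.2]
opening: 0.0392
gripper_force: 30.0
```

>>> apply_moves(
  commands=[
    [[0,0,-0.05],0,0.7],
    [[0,0,-0.1],0,0.7],
    [[0,0,-0.15],0,0.7],
    [[0,0,-0.2],0,0.7],
    [[0,0,-0.2],0,0.7],
  ],
)

```text
clock: 15.92
tool_pos: [0.5967, -0.018, 0.1072]
orientation: [180.0, 0.0, -0.3]
force: [0.0, -0.5, -2.5]
opening: 0.0392
gripper_force: 30.0
```

>>> apply_moves(
  commands=[
    [[0,0,-0.05],0,0.7],
    [[0,0,-0.1],0,0.7],
    [[0,0,-0.1],0,0.7],
  ],
)

```text
clock: 16.17
tool_pos: [0.597, -0.018, 0.1065]
orientation: [180.0, -0.0, -0.3]
force: [0.7, 0.3, -2.0]
opening: 0.039
gripper_force: 30.0
```

>>> apply_moves(
  commands=[
    [[0,0,-0.05],0,0.7],
    [[0,0,-0.1],0,0.7],
    [[0,0,-0.1],0,0.7],
  ],
)

```text
clock: 16.42
tool_pos: [0.5974, -0.0179, 0.1065]
orientation: [180.0, -0.1, -0.3]
force: [-1.2, 1.0, 5.7]
opening: 0.0387
gripper_force: 30.0
```

>>> apply_moves(
  commands=[
    [[0,0,-0.05],0,0.7],
    [[0,0,-0.1],0,0.7],
    [[0,0,-0.1],0,0.7],
  ],
)

```text
clock: 16.67
tool_pos: [0.5978, -0.0179, 0.1065]
orientation: [180.0, -0.1, -0.3]
force: [-4.1, 1.7, 12.3]
opening: 0.0385
gripper_force: 30.0
```

It has touched down. I'll relieve the push, open and rise.

>>> apply_moves(
  commands=[
    [[0,0,0.1],0,0.7],
    [[0,0,0.1],0,0.6],
    [[0,0,0.1],0,0.5],
    [[0,0,0.1],0,0.4],
    [[0,0,0.1],0,0.3],
    [[0,0,0.1],0,0.2],
    [[0,0,0.1],0,0.1],
    [[0,0,0.1],0,0.1],
    [[0,0,0.1],0,0.1],
    [[0,0,0.1],0,0.1],
    [[0,0,1],0,0.1],
    [[0,0,2.5],0,0.1],
    [[0,0,4.5],0,0.1],
    [[0,0,7],0,0.1],
    [[0,0,10],0,0.1],
    [[0,0,13],0,0.1],
    [[0,0,15],0,0.1],
    [[0,0,16],0,0.1],
    [[0,0,16],0,0.1],
  ],
)

```text
clock: 18.25
tool_pos: [0.598, -0.0179, 0.2677]
orientation: [-180.0, -0.3, -0.3]
force: [0.4, 1.1, 0.8]
opening: 0.0792
gripper_force: 0.0
```

```bash
python3 - <<'E'
from h import *
from scipy.optimize import least_squares
b=snap('top','t1.png');a=snap('scene','s1.png')
z=.103
def pts(f,box):
    i=cv2.imread('pics/'+f);h=cv2.cvtColor(i,cv2.COLOR_BGR2HSV);m=cv2.inRange(h,(5,150,90),(28,255,255));k=np.zeros_like(m);x0,x1,y0,y1=box;k[y0:y1,x0:x1]=m[y0:y1,x0:x1]
    return k
for s,f,box in((b,'t0.png',(350,430,180,265)),(a,'s0.png',(125,185,150,200))):
    m=pts(f,box);c=max(cv2.findContours(m,cv2.RETR_EXTERNAL,cv2.CHAIN_APPROX_NONE)[0],key=len)
    P=np.array([onz(s,q[0],z)[:2] for q in c])
    # fixed-radius circle (54mm lip) robust, + handle rectangle via max inlier
    q=P[P[:,0]>.452]
    r=least_squares(lambda v:np.hypot(*(q-v).T)-.054,[.49,-.315],loss='soft_l1',f_scale=.002)
    H=P[P[:,0]<.43]
    print(f,'lip',r.x.round(4),np.abs(r.fun).mean().round(4),'xmin',P[:,0].min().round(4),'handle mid y',[( (H[abs(H[:,0]-x)<.004,1].min()+H[abs(H[:,0]-x)<.004,1].max())/2).round(4) for x in(.395,.405,.415,.425)])
for s in(a,b):
  for n,z in(('bottle_mouth',.156),('bottle_neck',.134),('bottle_foot',.006)):
    p=proj(s,(.597,-.019,z))
    print(n,[(np.round(onz(s,d['at'],z),4).tolist(),round(d['score'],2)) for d in ctrl.spot_point(s,n) if np.hypot(*(np.array(d['at'])-p))<25])
E
```

```text
t0.png lip [ 0.4933 -0.3184] 0.0006 xmin 0.3962 handle mid y [np.float64(-0.3147), np.float64(-0.315), np.float64(-0.3148), np.float64(-0.3154)]
s0.png lip [ 0.4932 -0.3162] 0.0013 xmin 0.3914 handle mid y [np.float64(-0.3124), np.float64(-0.3103), np.float64(-0.311), np.float64(-0.3118)]
bottle_mouth [([0.5989, -0.0125, 0.156], 0.61)]
bottle_neck [([0.6037, -0.0117, 0.134], 0.84)]
bottle_foot [([0.5955, -0.0268, 0.006], 0.67)]
bottle_mouth [([0.5944, -0.0221, 0.156], 0.81)]
bottle_neck [([0.6027, -0.0199, 0.134], 0.65)]
bottle_foot []
```

>>> apply_moves(
  commands=[
    [[-0.7,-1,0],0,0.1],
    [[-2,-3,0],0,0.1],
    [[-4,-6,0],0,0.1],
    [[-6,-9,0],0,0],
    [[-8,-12,0],-0.02,0],
    [[-10,-15,0],-0.04,0],
    [[-12,-18,0],-0.04,0],
    [[-14,-21,0],-0.04,0],
    [[-16,-24.5,0],-0.04,0],
    [[-17.5,-27,-2],-0.04,0],
    [[-18.4,-28.8,-5],-0.04,0],
    [[-18.8,-29.55,-8],-0.04,0],
    [[-18.8,-29.55,-10.5],-0.04,0],
    [[-18.8,-29.55,-12],-0.04,0],
    [[-18.8,-29.55,-12],-0.04,0],
    [[-18.8,-29.55,-12],-0.04,0],
  ],
)

```text
clock: 19.98
tool_pos: [0.408, -0.3137, 0.1441]
orientation: [-180.0, 0.1, -2.6]
force: [1.2, -0.0, 1.5]
opening: 0.0876
gripper_force: 0.0
```

```bash
python3 - <<'E'
from h import *
print(ctrl.get_obs()['tool_pos'],ctrl.get_obs()['orientation'])
a=snap('scene');b=snap('top')
A=a['img'][90:230,130:223];B=b['img'][160:300,345:438]
cv2.imwrite('pics/m6.png',np.hstack([cv2.resize(A,(399,600),interpolation=2),cv2.resize(B,(399,600),interpolation=2)])[:,:,::-1])
E
```

```text
[ 0.40802331 -0.31370003  0.14408814] [-1.79994217e+02  1.05192628e-01 -2.63377239e+00]
```

View pics/m6.png

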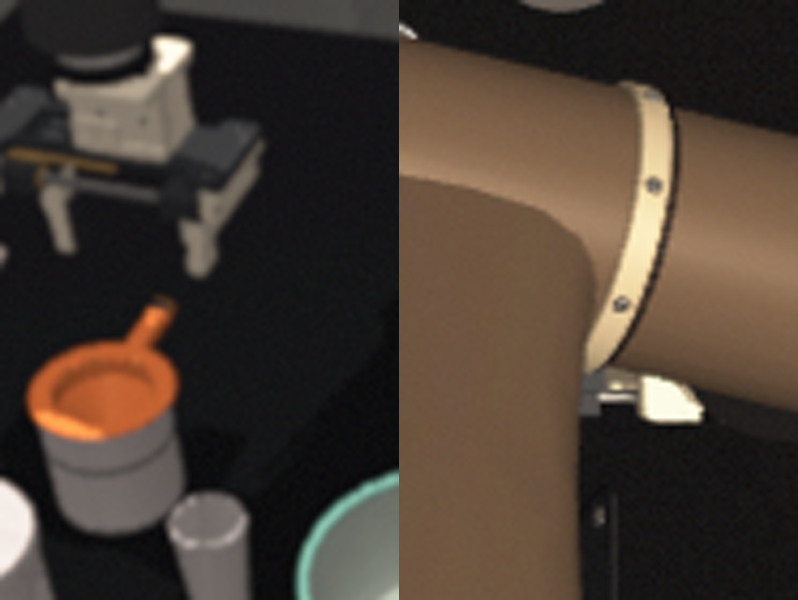

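The scene crop shows the open fingers above and behind the handle, with tips at about (144.7,147) and (176.6,153). The handle middle is at (166,166). I'll check the tip height.

```bash
python3 - <<'E'
from h import *
s=snap('scene')
for z in (.127,.145,.164): print(z,[np.round(proj(s,(.408+k*.0025,-.3137+k*.0545,z)),1) for k in(-1,1)])
print(proj(s,(.4104,-.3135,.097)),proj(s,(.408,-.3137,.097)))
E
```

```text
0.127 [array([148.4, 155.7]), array([178.7, 161.3])]
0.145 [array([147.5, 151.3]), array([178.1, 156.9])]
0.164 [array([146.4, 146.6]), array([177.3, 152.1])]
(np.float64(164.55839983564744), np.float64(166.02629967430727)) (np.float64(164.77697826476071), np.float64(165.58555512255793))
```

The tips match z = 0.164, so the offset is about 35 mm at this pose too. I'll descend to a reported z of about 0.060 and close on the handle.

>>> apply_moves(
  commands=[
    [[0.2,0,-1],0,0],
    [[0.2,0,-3],0,0],
    [[0.2,0,-5],0,0],
    [[0.2,0,-6.8],0,0],
    [[0.2,0,-7.8],0,0],
    [[0.2,0,-8.4],0,0],
    [[0.2,0,-8.4],0,0.4],
    [[0.2,0,-8.4],0,0.6],
    [[0.2,0,-8.4],0,0.7],
    [[0.2,0,-8.4],0,0.75],
    [[0.2,0,-8.4],0,0.8],
    [[0.2,0,-8.4],0,0.85],
    [[0.2,0,-8.4],0,0.9],
    [[0.2,0,-8.4],0,0.95],
    [[0.2,0,-8.4],0,0.95],
    [[0.2,0,-8.4],0,0.95],
    [[0.2,0,-8.4],0,0.95],
    [[0.2,0,-8.4],0,0.95],
  ],
)

```text
clock: 21.63
tool_pos: [0.4108, -0.3135, 0.0603]
orientation: [180.0, 0.0, -2.6]
force: [-0.2, 0.0, 0.9]
opening: 0.0154
gripper_force: 30.0
```

>>> apply_moves(
  commands=[
    [[0,0,0],0,0.95],
    [[0,0,0],0,0.95],
    [[0,0,0],0,0.95],
  ],
)

```text
clock: 21.88
tool_pos: [0.4108, -0.3135, 0.0603]
orientation: [-180.0, 0.0, -2.6]
force: [0.8, 0.1, 0.0]
opening: 0.0157
gripper_force: 30.0
```

>>> apply_moves(
  commands=[
    [[0,0,0.3],0,0.95],
    [[0,0,1],0,0.95],
    [[0,0,2],0,0.95],
    [[0,0,3.2],0,0.95],
    [[0,0,4.6],0,0.95],
    [[0,0,6],0,0.95],
    [[0,0,7.6],0,0.95],
    [[0,0,9.2],0,0.95],
    [[0,0,10.8],0,0.95],
    [[0,0,12.4],0,0.95],
    [[0,0,14],0,0.95],
    [[0,0,15.6],0,0.95],
    [[0,0,17],0,0.95],
    [[0,0,18],0,0.95],
    [[0,0,18.5],0,0.95],
    [[0,0,18.5],0,0.95],
    [[0,0,18.5],0,0.95],
  ],
)

```text
clock: 23.3
tool_pos: [0.4106, -0.3133, 0.2451]
orientation: [-180.0, 0.0, -2.6]
force: [0.6, 0.7, -1.3]
opening: 0.016
gripper_force: 30.0
```

```bash
python3 - <<'E'
from h import *
from scipy.optimize import least_squares
print(ctrl.get_obs()['tool_pos'])
a=snap('scene','s2.png');b=snap('top','t2.png')
for s in(a,b):
  for n in('funnel_spout','funnel_handle','bottle_mouth','bottle_foot','bowl_floor','canister'):
    print(n,[(np.round(d['at'],1).tolist(),round(d['score'],2)) for d in ctrl.spot_point(s,n)[:4]])
print('exp spout',proj(a,(.4937,-.3173,.208)),'lip c',proj(a,(.4937,-.3173,.288)))
# brass ring of the bottle, top & scene
for s,f in((b,'t2.png'),(a,'s2.png')):
    h=cv2.cvtColor(cv2.imread('pics/'+f),cv2.COLOR_BGR2HSV);m=cv2.inRange(h,(10,80,110),(32,255,255));p=proj(s,(.597,-.019,.156));k=np.zeros_like(m);x,y=map(int,p);k[y-16:y+16,x-16:x+16]=m[y-16:y+16,x-16:x+16]
    ys,xs=np.nonzero(k);c=np.c_[xs,ys]
    if len(c)<20: print('few',len(c));continue
    P=np.array([onz(s,q,.154)[:2] for q in c]);r=least_squares(lambda v:np.hypot(*(P-v).T)-.018,P.mean(0),loss='soft_l1',f_scale=.002);print('ring',len(P),r.x.round(4),np.abs(r.fun).mean().round(4),c.mean(0))
E
```

```text
[ 0.41059033 -0.31326178  0.24512839]
funnel_spout [([145.6, 155.4], 0.72)]
funnel_handle [([157.6, 115.9], 0.67)]
bottle_mouth [([233.5, 208.0], 0.76), ([385.6, 169.5], 0.69), ([310.4, 254.8], 0.68), ([231.7, 213.4], 0.62)]
bottle_foot [([234.1, 241.1], 0.94), ([348.2, 216.4], 0.87), ([319.6, 215.2], 0.86), ([158.7, 208.9], 0.71)]
bowl_floor [([309.3, 254.9], 0.64), ([234.3, 238.7], 0.58), ([308.0, 297.1], 0.49)]
canister [([160.4, 205.6], 0.77), ([239.1, 239.4], 0.33), ([160.2, 116.6], 0.17)]
funnel_spout []
funnel_handle []
bottle_mouth [([181.3, 247.4], 0.92), ([271.7, 170.2], 0.89), ([105.7, 285.5], 0.89), ([137.4, 254.3], 0.84)]
bottle_foot [([124.3, 280.5], 0.95), ([157.1, 252.6], 0.73), ([190.5, 245.1], 0.7), ([271.9, 180.1], 0.65)]
bowl_floor [([273.3, 178.0], 0.7), ([273.0, 179.4], 0.26)]
canister []
exp spout (np.float64(147.3523465960828), np.float64(153.59372633318307)) lip c (np.float64(142.42957362533411), np.float64(131.06852118701556))
ring 73 [ 0.5968 -0.0188] 0.0014 [272.57534247 168.65753425]
ring 76 [ 0.5974 -0.0173] 0.0023 [234.96052632 206.94736842]
```

The ring fits from both cameras agree on the mouth at (0.597,-0.018), and the funnel hangs where expected. I'm carrying it over.

>>> apply_moves(
  commands=[
    [[0.2,0.6,0],0,0.95],
    [[0.6,1.7,0],0,0.95],
    [[1.2,3.4,0],0,0.95],
    [[1.9,5.5,0],0,0.95],
    [[2.7,7.8,0],0,0.95],
    [[3.5,10.2,0],0,0.95],
    [[4.4,12.6,0],0,0.95],
    [[5.2,15,0],0,0.95],
    [[6,17.4,0],0,0.95],
    [[6.9,19.8,0],0,0.95],
    [[7.7,22.2,0],0,0.95],
    [[8.5,24.6,0],0,0.95],
    [[9.2,26.7,0],0,0.95],
    [[9.8,28.3,0],0,0.95],
    [[10.1,29.3,0],0,0.95],
    [[10.3,29.8,0],0,0.95],
    [[10.35,29.9,0],0,0.95],
    [[10.35,29.9,0],0,0.95],
    [[10.35,29.9,0],0,0.95],
    [[10.35,29.9,0],0,0.95],
  ],
)

```text
clock: 25.67
tool_pos: [0.514, -0.0152, 0.2454]
orientation: [180.0, 0.0, -2.7]
force: [-0.5, 0.3, -0.4]
opening: 0.0156
gripper_force: 30.0
```

```bash
cat > m.py <<'E'
from h import *
from scipy.optimize import least_squares
o=ctrl.get_obs();tp=o['tool_pos'];print(tp,o['opening'],o['force'],o['clock'])
a=snap('scene','s3.png');b=snap('top','t3.png')
off=.0365
ax=tp[:2]+[.0829,-.0038];tip=tp[2]+off+.002-.074
for s,n in((a,'S'),(b,'T')):
    for t,X in(('funnel_spout',(*ax,tip)),('funnel_handle',(*tp[:2],tip+.074))):
        p=proj(s,X);print(n,t,'exp',np.round(p,1),[(np.round(d['at'],1).tolist(),round(d['score'],2)) for d in ctrl.spot_point(s,t) if np.hypot(*(np.array(d['at'])-p))<25])
    h=cv2.cvtColor(s['img'],cv2.COLOR_RGB2HSV);m=cv2.inRange(h,(5,150,90),(28,255,255));p=proj(s,(*ax,tip+.05));x,y=map(int,p);k=np.zeros_like(m);k[y-40:y+40,x-40:x+40]=m[y-40:y+40,x-40:x+40]
    c=max(cv2.findContours(k,cv2.RETR_EXTERNAL,cv2.CHAIN_APPROX_NONE)[0],key=len)[:,0]
    print(n,'orange box',c.min(0),c.max(0),'lip c exp',np.round(proj(s,(*ax,tip+.08)),1),'exp lip front/back/l/r',[np.round(proj(s,(ax[0]+.054*i,ax[1]+.054*j,tip+.08)),1).tolist() for i,j in((1,0),(-1,0),(0,-1),(0,1))])
E
python3 m.py; python3 - <<'E'
import cv2,numpy as np
A=cv2.imread('pics/s3.png')[120:270,185:285];B=cv2.imread('pics/t3.png')[100:250,220:320]
cv2.imwrite('pics/m7.png',np.hstack([cv2.resize(A,(400,600),interpolation=2),cv2.resize(B,(400,600),interpolation=2)]))
E
```

```text
[ 0.51402959 -0.01519053  0.24542654] 0.015582757823084058 [-0.53928327  0.28501005 -0.44560176] 25.6667
S funnel_spout exp [234.2 190.9] [([234.2, 192.1], 0.64), ([238.2, 191.2], 0.54)]
S funnel_handle exp [242.8 151.1] []
S orange box [213 147] [255 193] lip c exp [233.4 167.7] exp lip front/back/l/r [[227.8, 181.1], [238.7, 155.4], [213.2, 164.6], [254.0, 170.9]]
T funnel_spout exp [273.  163.9] []
T funnel_handle exp [273.1 194.5] [([272.3, 194.5], 0.54)]Traceback (most recent call last):
  File "m.py", line 11, in <module>
    c=max(cv2.findContours(k,cv2.RETR_EXTERNAL,cv2.CHAIN_APPROX_NONE)[0],key=len)[:,0]
      ~~~^^^^^^^^^^^^^^^^^^^^^^^^^^^^^^^^^^^^^^^^^^^^^^^^^^^^^^^^^^^^^^^^^^^^^^^^
ValueError: max() iterable argument is empty
```

View pics/m7.png

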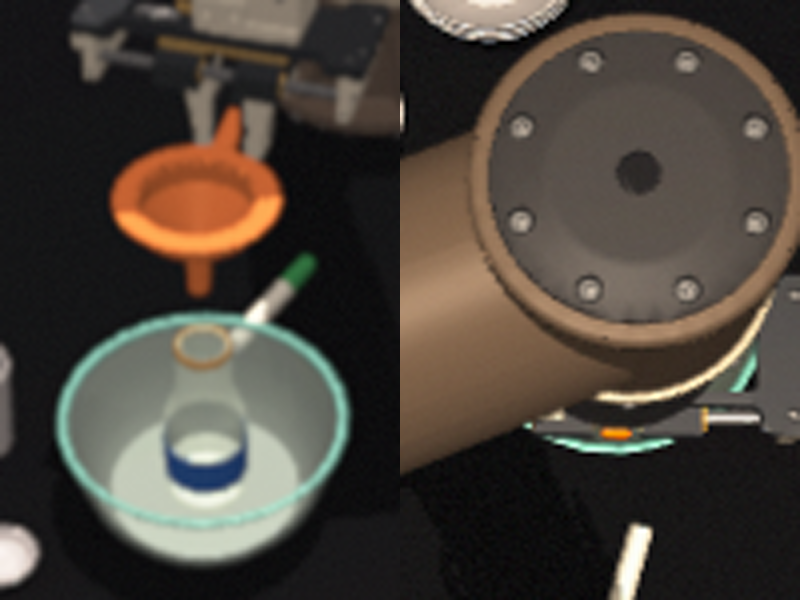

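The scene crop shows the spout tip at (200,293) and the bottle mouth centred at (203,345): aligned, with the lip looking roughly level. To get the tilt I'll fit a silhouette model.

```bash
cat > fit.py <<'E'
from h import *
from scipy.optimize import minimize
from scipy.spatial.transform import Rotation as Ro
def fit(s,X0,fixx=True):
    h=cv2.cvtColor(s['img'],cv2.COLOR_RGB2HSV)
    m=cv2.inRange(h,(3,120,70),(30,255,255)).astype(float)/255
    k=8;t=np.linspace(0,2*np.pi,60,endpoint=False);C=np.c_[np.cos(t),np.sin(t),0*t]
    ring=lambda r,z:C*r+[0,0,z]
    parts=[(ring(.054,.077),ring(.054,.080)),(ring(.040,.060),ring(.040,.077)),(ring(.0085,.03),ring(.040,.06)),(ring(.007,0),ring(.0085,.03))]
    cx,cy=map(int,proj(s,np.array(X0)+[0,0,.05]));x0,y0=cx-32,cy-34;w=64
    M=m[y0:y0+w,x0:x0+w].copy();
    w8=np.ones_like(M)
    hx,hy=proj(s,np.array(X0)+[-.07,.004,.077]);yy,xx=np.mgrid[0:w,0:w];w8[(yy+y0<hy+4)&(xx+x0>hx-9)]=0
    def ren(v):
        R=Ro.from_euler('xy',v[3:5]).as_matrix();I=np.zeros((w*k,w*k),np.uint8)
        for p in parts:
            P=np.vstack(p)@R.T+v[:3];q=np.array([proj(s,a) for a in P]);q=((q-[x0,y0]+.5)*k).astype(np.float32)
            cv2.fillConvexPoly(I,cv2.convexHull(np.round(q).astype(np.int32)),1)
        return cv2.GaussianBlur(cv2.resize(I.astype(np.float32),(w,w),interpolation=cv2.INTER_AREA),(0,0),.7)
    Mb=cv2.GaussianBlur(M,(0,0),.5)
    f=lambda u:(w8*(ren([X0[0]+(0 if fixx else u[4]),X0[1]+u[0],X0[2]+u[1],u[2]*10,u[3]*10])-Mb)**2).sum()
    n=4 if fixx else 5
    sim=np.vstack([np.zeros(n),np.eye(n)*.008])
    r=minimize(f,np.zeros(n),method='Nelder-Mead',options=dict(initial_simplex=sim,maxiter=250,xatol=1e-4,fatol=1e-2))
    return f(np.zeros(n)),r.fun,r.x
E
python3 - <<'E'
from fit import *
tp=ctrl.get_obs()['tool_pos'];s=snap('scene')
X=(tp[0]+.0829,tp[1]-.0038,tp[2]+.0365+.002-.074)
for b in(True,False):
    f0,f1,u=fit(s,X,b);print(X,f0,f1,'dy dz mm',u[:2]*1e3,'roll pitch deg',np.degrees(u[2:4]*10),u[4:]*1e3)
E
```

```text
(np.float64(0.5971606808989836), np.float64(-0.01858738658804759), np.float64(0.20991320672096175)) 37.487860168071236 12.916899493240553 dy dz mm [0.08032707 0.61503515] roll pitch deg [-1.11581861  3.05131527] []
(np.float64(0.5971606808989836), np.float64(-0.01858738658804759), np.float64(0.20991320672096175)) 37.487860168071236 11.473673241768726 dy dz mm [0.63138008 2.4380926 ] roll pitch deg [-1.03945112  2.43533856] [2.94627735]
```

The tilt is about 3°, well inside 7°. I'll nudge the funnel +2 mm in x and lower it by about 66 mm.

>>> apply_moves(
  commands=[
    [[0.1,0.05,0],0,0.95],
    [[0.2,0.05,-0.3],0,0.95],
    [[0.2,0.05,-1],0,0.95],
    [[0.2,0.05,-1.8],0,0.95],
    [[0.2,0.05,-2.6],0,0.95],
    [[0.2,0.05,-3.4],0,0.95],
    [[0.2,0.05,-4],0,0.95],
    [[0.2,0.05,-4.4],0,0.95],
    [[0.2,0.05,-4.5],0,0.95],
    [[0.2,0.05,-4.5],0,0.95],
    [[0.2,0.05,-4.5],0,0.95],
    [[0.2,0.05,-4.5],0,0.95],
  ],
)

```text
clock: 27.02
tool_pos: [0.5166, -0.0139, 0.2008]
orientation: [-180.0, -0.0, -2.6]
force: [-1.0, 0.0, -0.7]
opening: 0.0161
gripper_force: 30.0
```

```bash
python3 - <<'E'
from fit import *
o=ctrl.get_obs();tp=o['tool_pos'];print(tp,o['force'],o['clock']);s=snap('scene','s4.png')
X=(tp[0]+.081,tp[1]-.0038,tp[2]+.0365+.002-.076)
f0,f1,u=fit(s,X);print(X,f0,f1,'dy dz mm',u[:2]*1e3,'rp',np.degrees(u[2:4]*10))
print('tip px exp',proj(s,X),'mouth px',proj(s,(.597,-.018,.156)),[(np.round(d['at'],1).tolist(),round(d['score'],2)) for d in ctrl.spot_point(s,'funnel_spout')])
E
```

```text
[ 0.51659077 -0.01393781  0.20079083] [-0.98905236  0.01591163 -0.67201621] 27.0167
(np.float64(0.5975907652079336), np.float64(-0.01773781310503267), np.float64(0.16329083324842486)) 33.445414170178815 17.391033491573694 dy dz mm [-0.04979728  2.52110311] rp [-0.95377254  3.41445278]
tip px exp (np.float64(234.9498096594642), np.float64(203.60721944983757)) mouth px (np.float64(234.9714602172062), np.float64(205.32784631878204)) [([234.9, 205.7], 0.8), ([235.5, 203.9], 0.19)]
```

>>> apply_moves(
  commands=[
    [[0,0,-0.2],0,0.95],
    [[0,0,-0.6],0,0.95],
    [[0,0,-1],0,0.95],
    [[0,0,-1.4],0,0.95],
    [[0,0,-1.8],0,0.95],
    [[0,0,-2.1],0,0.95],
    [[0,0,-2.2],0,0.95],
    [[0,0,-2.2],0,0.95],
    [[0,0,-2.2],0,0.95],
    [[0,0,-2.2],0,0.95],
    [[0,0,-2.2],0,0.95],
    [[0,0,-2.2],0,0.95],
  ],
)

```text
clock: 28.12
tool_pos: [0.5164, -0.014, 0.1786]
orientation: [-180.0, -0.0, -2.6]
force: [0.1, -0.0, -1.1]
opening: 0.0158
gripper_force: 30.0
```

```bash
python3 - <<'E'
from fit import *
o=ctrl.get_obs();tp=o['tool_pos'];print(tp,o['force'],o['clock'],np.abs(o['qvel']).max());s=snap('scene','s5.png')
X=(tp[0]+.081,tp[1]-.0038,tp[2]+.0365+.002-.076)
f0,f1,u=fit(s,X);print(X,f0,f1,'dy dz mm',u[:2]*1e3,'rp',np.degrees(u[2:4]*10))
A=cv2.resize(s['img'][140:260,195:275],(400,600),interpolation=2)
cv2.imwrite('pics/m8.png',A[:,:,::-1])
E
```

```text
[ 0.51639353 -0.01396524  0.17856486] [ 0.08811549 -0.01107026 -1.11337891] 28.1167 0.0946941068036952
(np.float64(0.5973935263245558), np.float64(-0.017765244900987617), np.float64(0.14106486212641117)) 20.071714638179046 16.062472381262832 dy dz mm [0.57704421 0.88140562] rp [0.82442374 1.13956403]
```

View pics/m8.png

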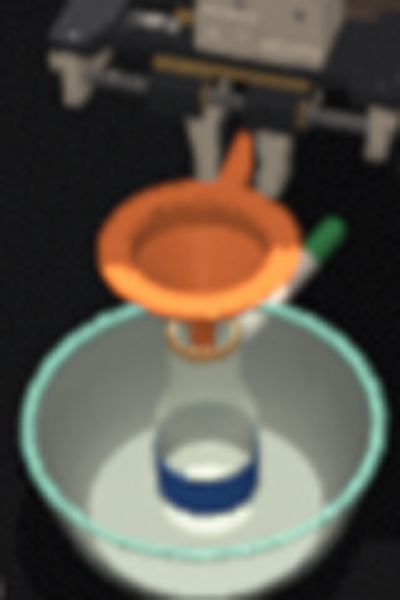

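The picture shows the spout running into the brass ring at (203,335), centred, with the cone clear above it and the bottle upright. The only load on the wrist is the funnel's weight, so I'm handing in.

```bash
python3 -c "
from plant import ctrl
print(ctrl.close_job())"
```

```text
the job is handed in; nothing more can be done
None
```

I handed the job in at about 28 s: the bottle stands free in the middle of the bowl, and the arm is holding the funnel steady over it, spout centred and dipping about 15 mm into the mouth by my estimate; no verdict came back.

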